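Fetch the check weight from between the sample jars

TASK

The balance needs its check: take the two sample jars out of the grey storage tray and stand them both on the green mat, then fetch the brass weight from between them and set it in the middle of the balance's pan, and then put each jar back upright in the tray place where it stood. Do not tip a jar over, and leave the steel cup, the black case and the green-lidded pot alone.

Things in the scene. Friction and masses are not known exactly. Their poses are not given: they have to be found in the camera images.
- tray: Grey open tray, fixed, 74 (x) by 196 (y) by 42 mm high, walls and floor 5 mm thick; origin under its centre, on the bench. In it, in a row along its y axis, on dark round marks at y = -58, 0, 58 mm: a jar, the weight (middle), a jar; which jar is at which end varies. About 8 to 12 mm lie between things and walls or neighbours; once both jars are gone the weight can be gripped along the row.
- mat: Green rubber mat, the side area, fixed to the bench, 130 (x) by 200 (y) by 4 mm thick; origin at the centre of its underside, on the bench.
- pan (a point): Centre of the upper face of the balance's round steel pan, 110 mm across, 86 mm above the bench; it does not move. The white balance is fixed, on a black stone slab that reaches 162 mm from the pan's centre along this frame's -x (front panel, lower than the pan), 98 mm along +x and 105 mm to each side.
- blue_jar_center (a point): Closed amber glass jar with a blue lid, a plain upright cylinder 48 mm across and 100 mm high (lid included), loose, about 0.2 kg. The point is on its axis half-way up, 50 mm above its base; z is up. It stands on the tray's floor, 5 mm above the bench; the tray's walls rise 37 mm above its base, so grip it some 65 to 80 mm above its base.
- red_jar_center (a point): The same jar with a red lid: 48 mm across, 100 mm high, point half-way up on its axis, z up; stands at the other end of the tray.
- weight_center (a point): Brass check weight, a plain upright cylinder 44 mm across and 36 mm high, loose, about 0.45 kg. The point is at its centre, 18 mm above its base; z is up. It stands in the middle of the tray, on its floor (5 mm above the bench), its top 1 mm below the rims of the walls.
- cup_center (a point): Bystander: open stainless steel cup, 68 mm across the rim, 85 mm high; the point is half-way up on its axis. To be left alone.
- case_center (a point): Bystander: closed black plastic case, 60 by 90 by 30 mm high; the point is at its centre. To be left alone.
- pot_center (a point): Bystander: white plastic pot with a green lid, 60 mm across, 54 mm high; the point is at its centre. To be left alone.
Mind the look-alikes: they are no part of the job. Of the things like the part that bears weight_center, leave any that is pink or red; of the rest the smaller one is meant.

How it is judged:
By the outcome, as a careful person would: the job done as asked, in the order asked, and still so for the second after the job is handed in, with the robot touching nothing.
It also fails if it takes over 136 s, if anything falls off the work surface, if the arm or the gripper's body presses on something with over 40 N, if the wrist force passes 120 N, or if a joint passes its speed limit or range.

ROBOT

A 7-joint arm with a two-finger parallel gripper is mounted at the origin on the work surface. World frame = base frame: x ahead of the robot, y to its left, z up, the work surface at z = 0. Lengths are in m, angles in rad, forces in N, time in s.
With the tool pointing down it reaches from about 0.4 to 0.75 m from the base axis. Payload 19.5 kg.
Tool frame: the origin (TCP) lies midway between the tips of the shut fingers; the grasp point (between the pads) lies bot.hold_point_z behind it (bot.hold_point_z is the distance from the TCP to the grasp point, in m); x points along the fingers, z is the direction in which the jaws open and shut, and the axes are right-handed (so a half turn about x gives the same grasp; the last joint's range is limited). The gripper opens to 85 mm and grips with 20 to 120 N. Pads are 22 mm wide; open, the fingers measure 114 mm over their backs; the gripper's body (76 mm by 85 mm) begins 54 mm behind the grasp point. The pads swing forward as they close: fully open they stand 13 mm farther back than shut.
Start: joints at [-1.21, 0.707, -0.028, 1.485, 0.022, 0.951, -0.075], TCP at [0.225, 0.529, 0.231] pointing down, gripper open.
Joint ranges: [-2.71, 2.71], [-0.32, 2.16], [-1.57, 1.52], [0, 2.45], [-1.46, 4.6], [0, 2.02], [-2.83, 2.83]. Speed limits (rad/s): [1.89, 1.89, 2.57, 2.57, 3.01, 3.01, 3.01].

INTERFACE

Orientations are given as a rotation vector (axis times angle).
In Python, from station import bot gives the robot as it stands.
- The arm moves only by the tool jog_arm, never from a script. Its arguments are lists of equal length, an entry for each row: "dp": the shift along the tool's x, y, z in units of 50 mm (1.0 is 50 mm), a list of three; "dr": the turn, a rotation vector about the tool's x, y, z in units of 8 degrees (1.0 is 8 degrees), a list of three; "claw": the opening in per cent of the stroke, from 0 (shut) to 100 (fully open). In form: {"dp": [[dx, dy, dz], ...], "dr": [[wx, wy, wz], ...], "claw": [claw, ...]}. A call has 1 to 8 rows; each row shifts and turns the commanded pose from where the row before left it, along the tool's axes as they then stand; what a row does not reach is not made up. A row lasts 1/8 s, in which the tool goes at most 62.5 mm and 10.7 degrees, less where a joint would pass 70% of its speed; a pose out of reach is approached as far as the arm can. A call is refused whole if a number of a shift passes 1 or a number of a turn 1, either way. A call with a gripper value outside its range is refused whole. The fingers move at their own pace and stop on an object; the grip force is fixed at half the most. Time passes only in rows, so rows that do not move let the fingers close. It gives the time, the measured TCP pose, the force and the opening at its end, in the units of the state.
- bot.sense(): the state, without advancing time (a new reading comes with each control period).
- bot.read_camera(name): name is "side" or "top" or "wrist"; returns a dict with "pixels" (480x640x3 uint8, red, green, blue), "intrinsics" (3x3 intrinsics, pixels), "R" (3x3) and "t" (3): a world point X has camera coordinates R X + t; the wrist camera has in their place "hand_eye" (4x4, takes a point from camera to tool coordinates, whose origin is the TCP and whose axes are the tool frame's). Camera axes: x right, y down, z forward; pixel columns grow to the right and rows downward; lengths in m; the calibration is good to about 2 mm. A picture is of the moment at which its call begins: read the wrist's pose just before it. There is no depth.
- bot.job_done(): hands the job in, once; it reports no verdict.
The state is a dict: "time_s": time; "q": joint angles; "dq": joint speeds; "joint_efforts": joint torques, N m; "position": TCP position; "tcp_rot": TCP orientation; "force": force on the tool from outside, world axes, zero at the start; "ft_torque": the same for the moment, N m; "finger_gap": finger opening in m.
Only numpy, scipy, OpenCV 4.12 (cv2) and the standard library are available. Lean on these libraries where they do the work, as an engineer would, in place of code of your own. Each camera call takes 0.05 s, during which the arm holds its last target.

## Working session

There is one attempt and no reset: what is moved stays moved. The work goes in short steps, Python scripts to look and compute and a tool call to move; the robot and the scene stay as the last step left them, time stands still between calls to the robot, and variables do not carry over. Pictures are saved under pics/ and viewed, and the job is handed in when it is done.

Besides the shell and the picture viewer there is one more tool, called after ">>>" in YAML: its name, and indented under it one key for each argument. jog_arm: Moves the arm, as the interface text tells. Its arguments: {"type":"object","properties":{"dp":{"type":"array"},"dr":{"type":"array"},"claw":{"type":"array"}},"required":["dp","dr","claw"]}

```bash
ls; mkdir -p pics; python3 - <<'E'
from station import bot
import cv2
s=bot.sense();print(s, bot.hold_point_z)
for n in ["side","top","wrist"]:
    c=bot.read_camera(n); cv2.imwrite(f"pics/{n}0.png",c["pixels"][:,:,::-1])
    print(n,{k:v.tolist() for k,v in c.items() if k!="pixels"})
E
```

```text
pics
{'time_s': 0.0, 'q': array([-1.20963771,  0.70712185, -0.02763444,  1.48500165,  0.02199603,
        0.95087921, -0.07550356]), 'dq': array([ 8.92028834e-04,  1.41341161e-03, -5.76703614e-04,  1.19444602e-03,
        9.31020017e-05,  1.69776703e-03,  1.64386615e-03]), 'joint_efforts': array([-6.18214199e-05, -8.83213449e+01,  1.23457152e+00, -2.36151123e+01,
        1.69107481e-02,  6.85533989e-03, -1.09845564e-05]), 'position': array([0.22531761, 0.52872959, 0.23081585]), 'tcp_rot': array([-0.90817863,  1.37420412,  0.90714462]), 'force': array([-0.59234198,  0.25891994,  0.4573682 ]), 'ft_torque': array([-0.01368543, -0.02507034,  0.05934114]), 'finger_gap': 0.08545423815634987} 0.0187
side {'intrinsics': [[565.4431834593837, 0.0, 313.5084763772935], [0.0, 565.4431834593837, 244.07895514824799], [0.0, 0.0, 1.0]], 'R': [[0.8452835146229496, -0.533671178697447, -0.026284081386871078], [-0.2791792062333572, -0.3991798220443298, -0.8733352394582333], [0.4555817717090826, 0.7455538496314903, -0.486410019002568]], 't': [-0.5319756749914358, 0.21121483570413732, 1.0983765995461785]}
top {'intrinsics': [[495.1224110856757, 0.0, 316.248879286891], [0.0, 495.1224110856757, 235.66402652591754], [0.0, 0.0, 1.0]], 'R': [[-0.012838382345244604, -0.9995257736109622, 0.027989352014024933], [-0.9976109419150149, 0.010903539556549116, -0.06821672373087995], [0.06787919055346602, -0.028798276207899275, -0.9972778322901097]], 't': [-0.05968832128958672, 0.5947626451615468, 1.086804851994646]}
wrist {'intrinsics': [[388.9790644355474, 0.0, 311.399312472371], [0.0, 388.9790644355474, 236.75523919798272], [0.0, 0.0, 1.0]], 'hand_eye': [[0.0014265882506142651, -0.30244625445697054, 0.9531653728555765, -0.14262462134329298], [-0.00031271936276460355, -0.953166431097583, -0.3024461222024417, 0.07698349421477318], [0.9999989335257119, 0.00013339281636909258, -0.0014543568314480926, -0.00017771891874729384], [0.0, 0.0, 0.0, 1.0]]}
```

View pics/top0.png

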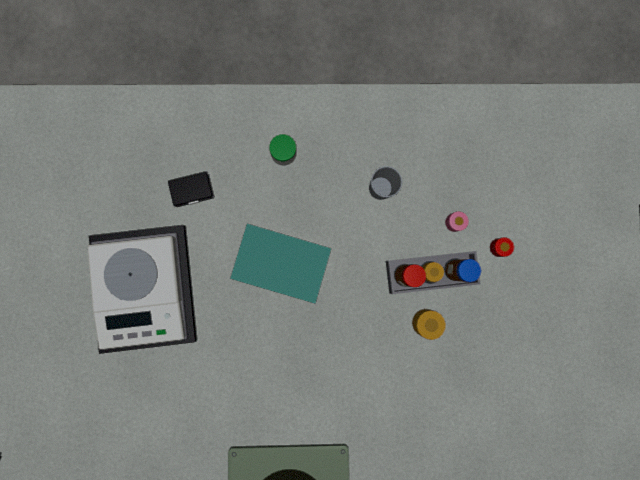

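View pics/side0.png

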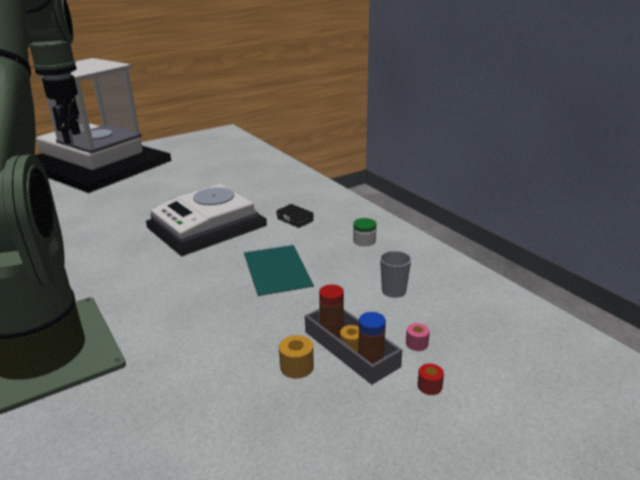

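View pics/wrist0.png

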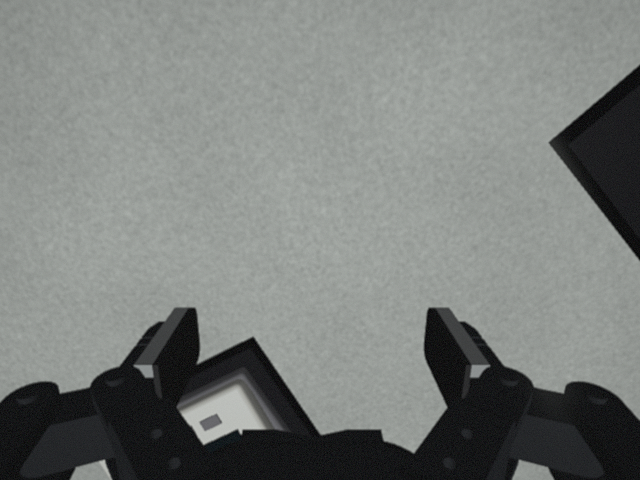

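The scene in pixels of the top view:
- **Balance in reach:** pan at (130,273). The side view also shows a shielded balance far off at (90,140).
- **Mat:** (281,263).
- **Tray:** runs from (388,278) to (479,267), with the red lid at (414,275), a small brass weight at (434,271) and the blue lid at (469,271).
- **Weight look-alikes:** a big brass one at (431,324), a pink one at (458,221) and a red one at (503,247). The one meant is the smaller brass one, in the tray between the jars.

Next I'll enlarge this area to confirm and measure it.

```bash
cat > h.py <<'E'
import numpy as np, cv2
from scipy.spatial.transform import Rotation as Ro
def ray(c,uv,z,R=None,t=None):
    K=c["intrinsics"];R=c["R"] if R is None else R;t=c["t"] if t is None else t
    d=R.T@np.linalg.solve(K,[uv[0],uv[1],1.]);o=-R.T@t
    return o+d*(z-o[2])/d[2]
def proj(c,X,R=None,t=None):
    R=c["R"] if R is None else R;t=c["t"] if t is None else t
    p=c["intrinsics"]@(R@np.asarray(X)+t);return p[:2]/p[2]
E
python3 - <<'E'
from h import *
im=cv2.imread("pics/top0.png")
a=cv2.resize(im[200:350,370:530],None,fx=5,fy=4,interpolation=cv2.INTER_CUBIC)
a=cv2.resize(im[200:350,370:530],(640,600),interpolation=cv2.INTER_CUBIC); cv2.imwrite("pics/cropA.png",a)
b=cv2.resize(im[215:365,80:340],(780,450),interpolation=cv2.INTER_CUBIC); cv2.imwrite("pics/cropB.png",b)
s=cv2.imread("pics/side0.png")
cv2.imwrite("pics/cropC.png",cv2.resize(s[270:410,270:460],(760,560),interpolation=cv2.INTER_CUBIC))
E
```

```text
(no output)
```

View pics/cropA.png

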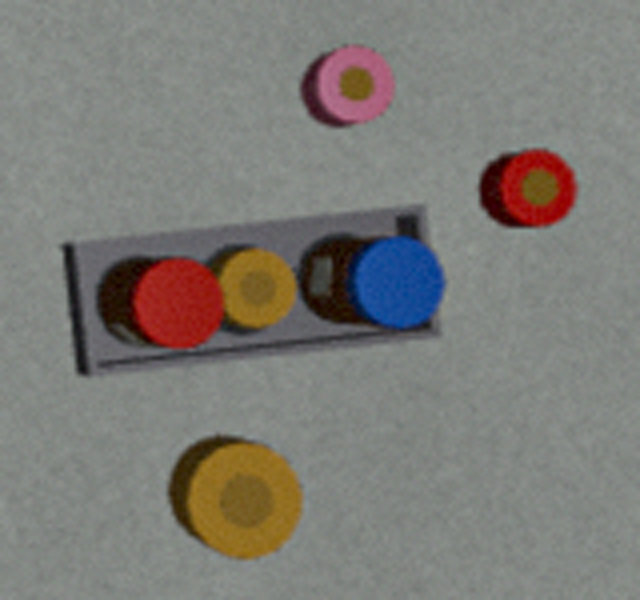

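View pics/cropB.png

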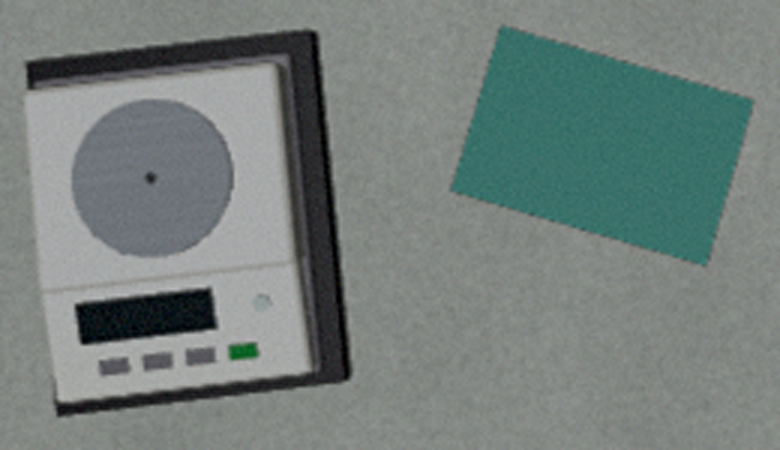

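View pics/cropC.png

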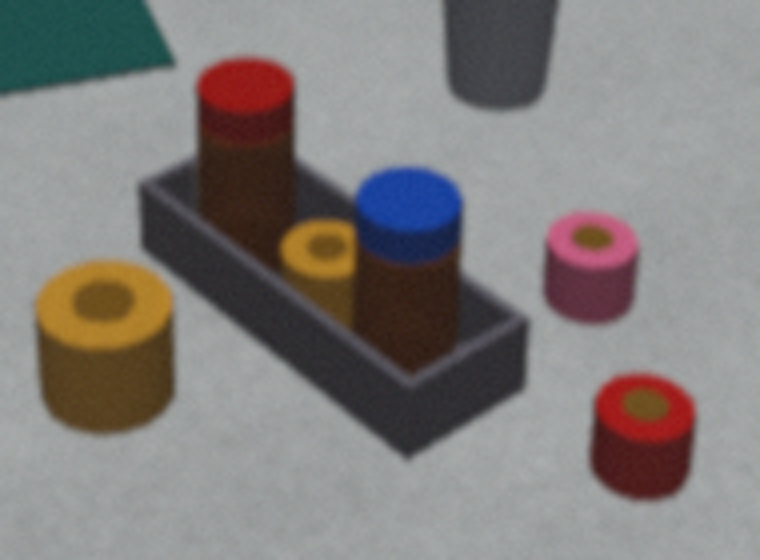

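The crops confirm it: the weight meant is the small brass one in the tray, at crop A (257,288). The big brass one at (245,500) and the pink and red ones lie outside the tray. Now the positions.

```bash
python3 - <<'E'
from h import *
from station import bot
c=bot.read_camera("top");im=c["pixels"].astype(int);r,g,b=im[...,0],im[...,1],im[...,2]
s=bot.read_camera("side")
def cen(m,box):
    u0,v0,u1,v1=box;mm=np.zeros(m.shape,np.uint8);mm[v0:v1,u0:u1]=m[v0:v1,u0:u1]
    cs=max(cv2.findContours(mm,0,1)[0],key=cv2.contourArea)
    (e,rad,ang)=cv2.fitEllipse(cs);print(e,rad);return np.array(e)
red=ray(c,cen((r>120)&(g<60)&(b<60),(395,255,430,295)),.105)
blue=ray(c,cen((b>110)&(r<60),(450,255,490,295)),.105)
w=ray(c,(434.3,272.0),.041)
print("red",red,"blue",blue,"w",w)
for X in(red,blue): print(proj(s,X))
A=lambda u,v:(370+u/4,200+v/4)
tr=[ray(c,A(*p),.042)[:2] for p in[(65,243),(424,205),(440,334),(80,374)]]
print("tray",tr,np.mean(tr,0))
e=(tr[0]+tr[3]-tr[1]-tr[2])/2;print("len",np.linalg.norm(e),"yaw of +y axis deg",np.degrees(np.arctan2(e[1],e[0]))-90)
B=lambda u,v:(80+u/3,215+v/3)
m=[ray(c,B(*p),.004)[:2] for p in[(501,25),(753,99),(707,266),(451,190)]]
print("mat",m,np.mean(m,0));e=(m[0]+m[3]-m[1]-m[2])/2;print(np.linalg.norm(e),np.degrees(np.arctan2(e[1],e[0]))-90)
print("pan",ray(c,B(152,178),.086), [ray(c,B(*p),.086)[:2] for p in((71,178),(234,178))])
sl=[ray(c,B(*p),.03)[:2] for p in[(315,30),(350,379)]];print("slab",sl)
print("jar dist",np.linalg.norm(red-blue),np.degrees(np.arctan2(*(red-blue)[1::-1]))-90,(red+blue)/2)
T=bot.sense();R=Ro.from_rotvec(T["tcp_rot"]).as_matrix();print(R.round(3))
# wrist: bystanders
for n,p,z in(("cup",(386,180),.085),("case",(191,189),.03),("pot",(283,148),.054),("big",(431,324),.05),("pink",(458,221),.035)):print(n,ray(c,p,z)[:2])
for n,p in (("red",red),("blue",blue),("w",w)):print(n,np.linalg.norm(p[:2]))
E
```

```text
(414.4288024902344, 275.4270935058594) (21.334251403808594, 21.419679641723633)
(469.3334655761719, 270.0267333984375) (20.74118423461914, 21.756534576416016)
red [ 0.50366561 -0.26638551  0.105     ] blue [ 0.51332839 -0.3813374   0.105     ] w [ 0.50965518 -0.32509462  0.041     ]
[330.90298186 288.78189151]
[371.75185731 316.92549304]
tray [array([ 0.53568229, -0.21925982]), array([ 0.55419589, -0.41900016]), array([ 0.48310721, -0.42539866]), array([ 0.46404538, -0.22588467])] [ 0.50925769 -0.32238583]
len 0.20050931253673207 yaw of +y axis deg 5.376500293027377
mat [array([0.62491723, 0.08946053]), array([ 0.56674026, -0.10039246]), array([ 0.44175679, -0.06396744]), array([0.50114192, 0.12721154])] [0.53363905 0.01307804]
0.19937791253057005 -17.1468814987675
pan [0.51344221 0.32108695 0.086     ] [array([0.51416795, 0.37642572]), array([0.51270528, 0.26489489])]
slab [array([0.62016011, 0.22291583]), array([0.36607536, 0.19643967])]
jar dist 0.11535729343851395 4.8049510899784735 [ 0.508497   -0.32386146  0.105     ]
[[-0.    -0.92   0.392]
 [-0.     0.392  0.92 ]
 [-1.     0.    -0.001]]
cup [ 0.70705248 -0.21528677]
case [0.70019796 0.21010992]
pot [0.78530996 0.00467948]
big [ 0.39747647 -0.31220136]
pink [ 0.62241512 -0.38329097]
red 0.5697721331416482
blue 0.6394718486814644
w 0.6045121333873661
```

>>> jog_arm:
  dp:
    - [0, 0, 0]
    - [0, 0, 0]
    - [0, 0, -0.5]
    - [0, -0.3, -1]
    - [0, -0.3, -1]
    - [0, -0.3, -1]
    - [0, -0.3, -1]
    - [0, -0.3, -1]
  dr:
    - [-1, 0, 0]
    - [-1, 0, 0]
    - [-1, 0, 0]
    - [-0.5, 0, 0]
    - [0, 0, 0]
    - [0, 0, 0]
    - [0, 0, 0]
    - [0, 0, 0]
  claw: [100, 100, 100, 100, 100, 100, 100, 100]

```text
time_s: 1.25
position: [0.3155, 0.2587, 0.2314]
tcp_rot: [-1.272, 1.167, 1.272]
force: [1.6, 0.6, 0.1]
finger_gap: 0.0855
```

>>> jog_arm:
  dp:
    - [0, -0.3, -0.9]
    - [0, -0.3, -0.9]
    - [0, -0.3, -0.9]
    - [0, -0.3, -0.9]
    - [0, -0.3, -0.9]
    - [0, -0.2, -0.9]
    - [0, -0.2, -0.9]
    - [0, -0.2, -0.9]
  dr:
    - [0, 0, 0]
    - [0, 0, 0]
    - [0, 0, 0]
    - [0, 0, 0]
    - [0, 0, 0]
    - [0, 0, 0]
    - [0, 0, 0]
    - [0, 0, 0]
  claw: [100, 100, 100, 100, 100, 100, 100, 100]

```text
time_s: 2.25
position: [0.4508, -0.091, 0.2314]
tcp_rot: [-1.272, 1.167, 1.272]
force: [0.2, 0.8, -0.0]
finger_gap: 0.0852
```

>>> jog_arm:
  dp:
    - [0, -0.2, -0.9]
    - [0, -0.2, -0.9]
    - [0, -0.2, -0.9]
    - [0, -0.1, -0.9]
    - [0, 0, -0.9]
    - [0, 0, 0]
    - [0, 0, 0]
  dr:
    - [0, 0, 0]
    - [0, 0, 0]
    - [0, 0, 0]
    - [0, 0, 0]
    - [0, 0, 0]
    - [0, 0, 0]
    - [0, 0, 0]
  claw: [100, 100, 100, 100, 100, 100, 100]

```text
time_s: 3.12
position: [0.5047, -0.3099, 0.2312]
tcp_rot: [-1.272, 1.167, 1.273]
force: [0.2, -0.5, 0.1]
finger_gap: 0.0857
```

```bash
cat >> h.py <<'E'
def wcam(bot,name):
    s=bot.sense();c=bot.read_camera("wrist")
    T=np.eye(4);T[:3,:3]=Ro.from_rotvec(s["tcp_rot"]).as_matrix();T[:3,3]=s["position"]
    W=np.linalg.inv(T@c["hand_eye"]);c["R"]=W[:3,:3];c["t"]=W[:3,3]
    cv2.imwrite(f"pics/{name}.png",c["pixels"][:,:,::-1]);return c
def cur(bot):
    s=bot.sense();R=Ro.from_rotvec(s["tcp_rot"]).as_matrix()
    print("pos",s["position"].round(4),"yaw z",np.degrees(np.arctan2(R[1,2],R[0,2])).round(2),"tilt",R[:2,0].round(4),"gap",round(s["finger_gap"],4),"F",s["force"].round(1),"t",s["time_s"],"q",s["q"].round(2));return s["position"],R
def need(bot,X):
    p,R=cur(bot);print("dp units to",X,":",(R.T@(np.asarray(X)-p)/.05).round(3))
E
python3 - <<'E'
from h import *
from station import bot
cur(bot);c=wcam(bot,"w1")
for n,X in dict(red=(.5037,-.2664,.105),blue=(.5133,-.3813,.105),w=(.5097,-.3251,.041)).items():print(n,proj(c,X))
E
```

```text
pos [ 0.5047 -0.3099  0.2312] yaw z 94.95 tilt [-0.0002  0.0006] gap 0.0857 F [ 0.2 -0.5  0.1] t 3.125 q [ 0.65  0.75 -0.31  1.41  0.25  1.02  1.94]
red [372.52180143 229.78804857]
blue [212.54833579 229.34134925]
w [294.45081261 210.05898041]
```

View pics/w1.png

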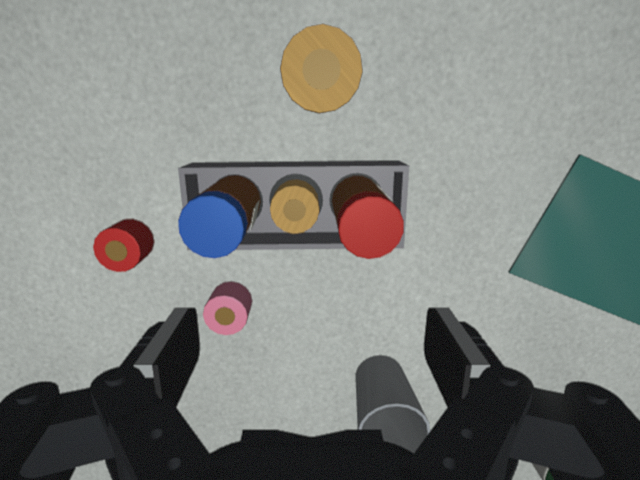

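Seen in the wrist view: blue lid (212,225), red lid (371,226), small brass weight (295,209), big brass (322,68) outside the tray. All lie within 4 px of where the top view predicts. I'll refine with fits.

```bash
python3 - <<'E'
from h import *
from station import bot
s=bot.sense();c=bot.read_camera("wrist")
T=np.eye(4);T[:3,:3]=Ro.from_rotvec(s["tcp_rot"]).as_matrix();T[:3,3]=s["position"]
W=np.linalg.inv(T@c["hand_eye"]);c["R"]=W[:3,:3];c["t"]=W[:3,3]
im=c["pixels"].astype(int);r,g,b=im[...,0],im[...,1],im[...,2]
def cen(m,box):
    u0,v0,u1,v1=box;mm=np.zeros(m.shape,np.uint8);mm[v0:v1,u0:u1]=m[v0:v1,u0:u1]
    cs=max(cv2.findContours(mm,0,1)[0],key=cv2.contourArea)
    e=cv2.fitEllipse(cs);print(e);return e[0]
red=ray(c,cen((r>130)&(g<90)&(b<90),(330,170,415,270)),.105)
blue=ray(c,cen((b>110)&(r<90),(170,170,255,270)),.105)
w=ray(c,cen((r>140)&(b<120),(262,170,328,245)),.041)
print(red,blue,w)
for z in[.042]:
  tr=[ray(c,p,z)[:2] for p in[(181,168),(407,165),(405,247),(185,247)]]
  print(np.array(tr),np.mean(tr,0))
E
```

```text
((370.53057861328125, 226.84190368652344), (59.809486389160156, 64.07503509521484), 68.70366668701172)
((210.23609924316406, 225.858154296875), (59.53120422363281, 65.34394836425781), 121.66848754882812)
((293.716064453125, 209.03662109375), (46.30223083496094, 47.87277603149414), 100.62706756591797)
[ 0.50178997 -0.26781346  0.105     ] [ 0.51106732 -0.38274593  0.105     ] [ 0.5090385  -0.32554444  0.041     ]
[[ 0.48148019 -0.42336281]
 [ 0.46237978 -0.23285554]
 [ 0.53513743 -0.22288919]
 [ 0.55239541 -0.42077689]] [ 0.5078482  -0.32497111]
```

>>> jog_arm:
  dp:
    - [0, -0.03, 0.86]
    - [1, 0, 0]
    - [0, 0, 0]
    - [1, 0, 0]
    - [0.7, 0, 0]
    - [0.5, 0, 0]
    - [0.3, 0, 0]
    - [0, 0, 0]
  dr:
    - [0, 0, 0]
    - [0, 0, 0]
    - [0, 0, 0]
    - [0, 0, 0]
    - [0, 0, 0]
    - [0, 0, 0]
    - [0, 0, 0]
    - [0, 0, 0]
  claw: [100, 100, 100, 100, 100, 100, 100, 100]

```text
time_s: 4.22
position: [0.5027, -0.2678, 0.0567]
tcp_rot: [-1.272, 1.168, 1.272]
force: [0.6, -0.6, 0.2]
finger_gap: 0.0853
```

>>> jog_arm:
  dp:
    - [0, 0, 0]
    - [0, 0, 0]
    - [0, 0, 0]
    - [0, 0, 0]
    - [0, 0, 0]
    - [0, 0, 0]
  dr:
    - [0, 0, 0]
    - [0, 0, 0]
    - [0, 0, 0]
    - [0, 0, 0]
    - [0, 0, 0]
    - [0, 0, 0]
  claw: [40, 40, 40, 40, 40, 40]

```text
time_s: 4.97
position: [0.5029, -0.2677, 0.0573]
tcp_rot: [-1.273, 1.167, 1.271]
force: [-2.0, 2.0, 9.1]
finger_gap: 0.047
```

>>> jog_arm:
  dp:
    - [-0.1, 0, 0]
    - [-0.3, 0, 0]
    - [-0.5, 0, 0]
    - [-0.6, 0, 0]
    - [-0.2, 0, 0]
    - [0, 0, 0]
  dr:
    - [0, 0, 0]
    - [0, 0, 0]
    - [0, 0, 0]
    - [0, 0, 0]
    - [0, 0, 0]
    - [0, 0, 0]
  claw: [35, 35, 35, 35, 35, 35]

```text
time_s: 5.72
position: [0.5026, -0.2677, 0.1417]
tcp_rot: [-1.273, 1.167, 1.271]
force: [0.0, -0.1, -1.8]
finger_gap: 0.0469
```

```bash
python3 - <<'E'
from h import *
from station import bot
need(bot,(.548,.063,.14));c=wcam(bot,"w2")
s=bot.read_camera("side");cv2.imwrite("pics/s2.png",cv2.resize(s["pixels"][200:440,200:520,::-1],(640,480)))
E
```

```text
pos [ 0.5026 -0.2677  0.1417] yaw z 94.91 tilt [ 0.0007 -0.0005] gap 0.0469 F [ 0.  -0.1 -1.8] t 5.725 q [ 0.57  0.82 -0.27  1.61  0.3   0.75  1.82]
dp units to (0.548, 0.063, 0.14) : [ 0.032 -1.471  6.512]
```

View pics/s2.png

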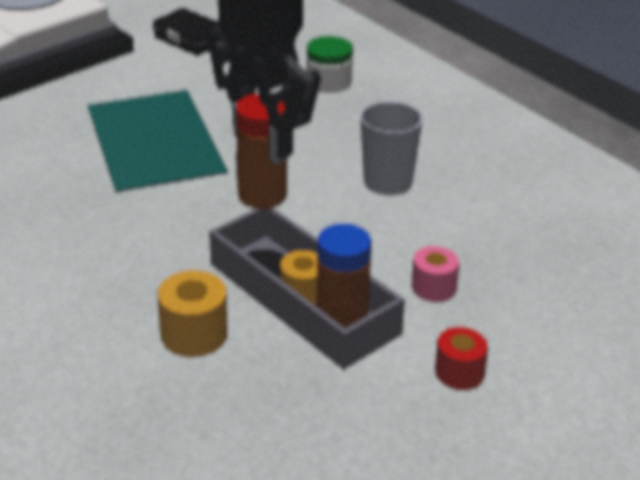

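The side crop shows the red jar upright in the gripper at (262,150). The blue jar (344,270) and the weight (303,270) are still in the tray.

>>> jog_arm:
  dp:
    - [0, -0.1, 0.4]
    - [0, -0.2, 0.8]
    - [0, -0.2, 0.9]
    - [0, -0.2, 0.9]
    - [0, -0.2, 0.9]
    - [0, -0.2, 0.9]
    - [0, -0.2, 0.9]
    - [0, -0.17, 0.8]
  dr:
    - [0, 0, 0]
    - [0, 0, 0]
    - [0, 0, 0]
    - [0, 0, 0]
    - [0, 0, 0]
    - [0, 0, 0]
    - [0, 0, 0]
    - [0, 0, 0]
  claw: [35, 35, 35, 35, 35, 35, 35, 35]

```text
time_s: 6.82
position: [0.5473, 0.0653, 0.1407]
tcp_rot: [-1.272, 1.167, 1.274]
force: [0.0, 0.1, -2.0]
finger_gap: 0.0469
```

>>> jog_arm:
  dp:
    - [0.5, 0, 0]
    - [0.5, 0, 0]
    - [0.4, 0, 0]
    - [0.15, 0, 0]
    - [0.05, 0, 0]
    - [0, 0, 0]
    - [0, 0, 0]
  dr:
    - [0, 0, 0]
    - [0, 0, 0]
    - [0, 0, 0]
    - [0, 0, 0]
    - [0, 0, 0]
    - [0, 0, 0]
    - [0, 0, 0]
  claw: [35, 35, 35, 35, 35, 35, 35]

```text
time_s: 7.7
position: [0.5481, 0.0625, 0.0618]
tcp_rot: [-1.272, 1.167, 1.272]
force: [0.1, -0.1, -2.3]
finger_gap: 0.0468
```

>>> jog_arm:
  dp:
    - [0.06, 0, 0]
    - [0.03, 0, 0]
    - [0.02, 0, 0]
    - [0, 0, 0]
  dr:
    - [0, 0, 0]
    - [0, 0, 0]
    - [0, 0, 0]
    - [0, 0, 0]
  claw: [35, 35, 35, 35]

```text
time_s: 8.2
position: [0.548, 0.0626, 0.0563]
tcp_rot: [-1.273, 1.167, 1.272]
force: [-2.4, 0.2, 10.3]
finger_gap: 0.0469
```

>>> jog_arm:
  dp:
    - [0, 0, 0]
    - [0, 0, 0]
    - [0, 0, 0]
    - [0, 0, 0]
    - [-0.4, 0, 0]
    - [-0.6, 0, 0]
    - [-0.8, 0, 0]
  dr:
    - [0, 0, 0]
    - [0, 0, 0]
    - [0, 0, 0]
    - [0, 0, 0]
    - [0, 0, 0]
    - [0, 0, 0]
    - [0, 0, 0]
  claw: [70, 85, 100, 100, 100, 100, 100]

```text
time_s: 9.07
position: [0.5475, 0.0625, 0.1463]
tcp_rot: [-1.272, 1.168, 1.273]
force: [0.1, -0.1, 1.2]
finger_gap: 0.0855
```

```bash
python3 - <<'E'
from h import *
from station import bot
need(bot,(.5115,-.382,.15));s=bot.read_camera("top");cv2.imwrite("pics/t3.png",s["pixels"][:,:,::-1])
E
```

```text
pos [0.5475 0.0625 0.1463] yaw z 94.93 tilt [-0.0013 -0.0003] gap 0.0855 F [ 0.1 -0.1  1.2] t 9.075 q [-0.07  0.79 -0.19  1.67  0.21  0.7   1.29]
dp units to (0.5115, -0.382, 0.15) : [-0.07   1.48  -8.795]
```

View pics/t3.png

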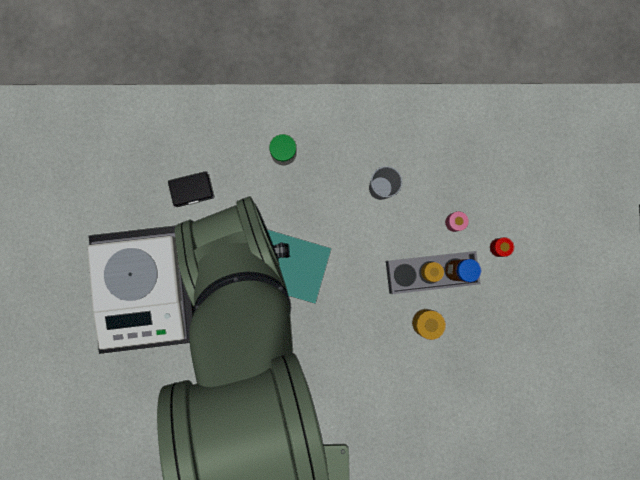

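The arm hides the red jar here. The tray shows its empty mark at (404,275), the weight at (433,271) and the blue lid at (469,271). I'm going for the blue jar.

>>> jog_arm:
  dp:
    - [-0.2, 0, -0.4]
    - [0, 0.2, -0.9]
    - [0, 0.2, -0.95]
    - [0, 0.2, -0.95]
    - [0, 0.2, -0.95]
    - [0, 0.2, -0.95]
    - [0, 0.2, -0.95]
    - [0, 0.2, -0.95]
  dr:
    - [0, 0, 0]
    - [0, 0, 0]
    - [0, 0, 0]
    - [0, 0, 0]
    - [0, 0, 0]
    - [0, 0, 0]
    - [0, 0, 0]
    - [0, 0, 0]
  claw: [100, 100, 100, 100, 100, 100, 100, 100]

```text
time_s: 10.12
position: [0.5078, -0.2938, 0.1557]
tcp_rot: [-1.272, 1.167, 1.272]
force: [1.1, -0.0, 0.2]
finger_gap: 0.0856
```

>>> jog_arm:
  dp:
    - [0, 0.08, -0.95]
    - [0, 0, -0.6]
    - [0, 0, -0.23]
    - [0, 0, 0]
    - [0, 0, 0]
  dr:
    - [0, 0, 0]
    - [0, 0, 0]
    - [0, 0, 0]
    - [0, 0, 0]
    - [0, 0, 0]
  claw: [100, 100, 100, 100, 100]

```text
time_s: 10.75
position: [0.5122, -0.3799, 0.1559]
tcp_rot: [-1.273, 1.166, 1.273]
force: [0.1, -0.4, 0.1]
finger_gap: 0.0853
```

```bash
python3 - <<'E'
from h import *
from station import bot
need(bot,(.5115,-.382,.0565));wcam(bot,"w4")
c=bot.read_camera("top");cv2.imwrite("pics/t4.png",cv2.resize(c["pixels"][200:320,210:370,::-1],(640,480)))
print(ray(c,(404.5,275.2),.005))
E
```

```text
pos [ 0.5122 -0.3799  0.1559] yaw z 95.0 tilt [0.0001 0.0004] gap 0.0853 F [ 0.1 -0.4  0.1] t 10.75 q [ 0.72  0.9  -0.3   1.32  0.29  0.96  2.02]
dp units to (0.5115, -0.382, 0.0565) : [ 1.989  0.018 -0.042]
[ 0.50299528 -0.26640994  0.005     ]
```

View pics/t4.png

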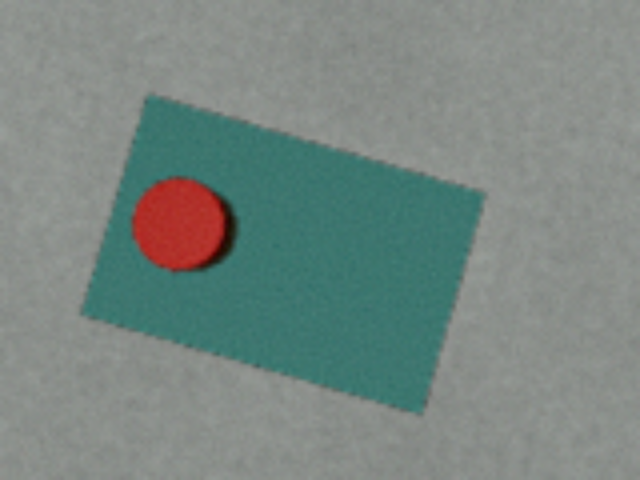

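View pics/w4.png

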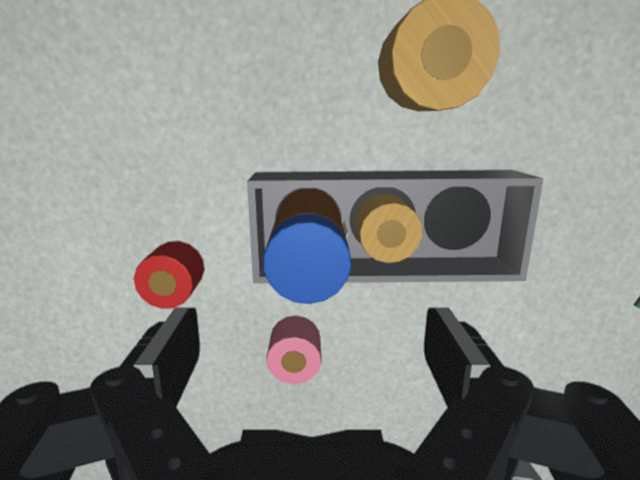

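The red jar stands upright on the mat (crop (180,224)). The blue lid at (308,258) is centred between the fingers. Going down.

>>> jog_arm:
  dp:
    - [0.5, 0.02, -0.04]
    - [0.6, 0, 0]
    - [0.5, 0, 0]
    - [0.3, 0, 0]
    - [0.08, 0, 0]
    - [0, 0, 0]
    - [0, 0, 0]
  dr:
    - [0, 0, 0]
    - [0, 0, 0]
    - [0, 0, 0]
    - [0, 0, 0]
    - [0, 0, 0]
    - [0, 0, 0]
    - [0, 0, 0]
  claw: [100, 100, 100, 100, 100, 100, 100]

```text
time_s: 11.72
position: [0.5113, -0.3835, 0.0577]
tcp_rot: [-1.273, 1.167, 1.271]
force: [0.4, 0.3, 0.2]
finger_gap: 0.0852
```

>>> jog_arm:
  dp:
    - [0, 0, 0]
    - [0, 0, 0]
    - [0, 0, 0]
    - [0, 0, 0]
    - [0, 0, 0]
    - [0, 0, 0]
  dr:
    - [0, 0, 0]
    - [0, 0, 0]
    - [0, 0, 0]
    - [0, 0, 0]
    - [0, 0, 0]
    - [0, 0, 0]
  claw: [40, 40, 40, 40, 40, 40]

```text
time_s: 12.48
position: [0.5111, -0.3833, 0.0573]
tcp_rot: [-1.273, 1.167, 1.272]
force: [-0.8, 1.7, 4.8]
finger_gap: 0.0467
```

>>> jog_arm:
  dp:
    - [-0.1, 0, 0]
    - [-0.3, 0, 0]
    - [-0.5, 0, 0]
    - [-0.6, 0, 0]
    - [-0.2, 0, 0]
    - [0, 0, 0]
  dr:
    - [0, 0, 0]
    - [0, 0, 0]
    - [0, 0, 0]
    - [0, 0, 0]
    - [0, 0, 0]
    - [0, 0, 0]
  claw: [35, 35, 35, 35, 35, 35]

```text
time_s: 13.22
position: [0.511, -0.3834, 0.1421]
tcp_rot: [-1.273, 1.168, 1.272]
force: [-0.3, -0.3, -3.3]
finger_gap: 0.0468
```

```bash
python3 - <<'E'
from h import *
from station import bot
need(bot,(.518,-.037,.14))
s=bot.read_camera("side");cv2.imwrite("pics/s5.png",cv2.resize(s["pixels"][200:440,200:520,::-1],(640,480)))
E
```

```text
pos [ 0.511  -0.3834  0.1421] yaw z 94.92 tilt [ 0.0004 -0.0005] gap 0.0468 F [-0.3 -0.3 -3.3] t 13.225 q [ 0.73  0.92 -0.3   1.33  0.3   0.93  2.02]
dp units to (0.518, -0.037, 0.14) : [ 0.039 -0.734  6.89 ]
```

View pics/s5.png

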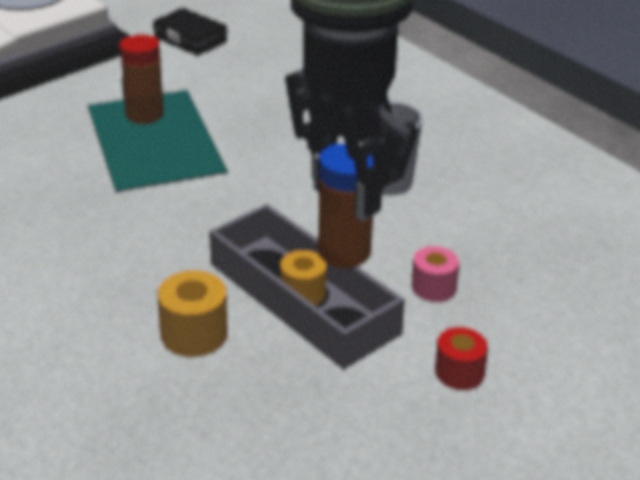

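The blue jar is held upright at (345,205), the red jar stands on the mat at (142,80), and the weight is untouched at (303,275).

>>> jog_arm:
  dp:
    - [0, 0, 0.4]
    - [0, -0.1, 0.9]
    - [0, -0.1, 0.95]
    - [0, -0.1, 0.95]
    - [0, -0.1, 0.95]
    - [0, -0.1, 0.95]
    - [0, -0.1, 0.95]
    - [0, -0.13, 0.84]
  dr:
    - [0, 0, 0]
    - [0, 0, 0]
    - [0, 0, 0]
    - [0, 0, 0]
    - [0, 0, 0]
    - [0, 0, 0]
    - [0, 0, 0]
    - [0, 0, 0]
  claw: [35, 35, 35, 35, 35, 35, 35, 35]

```text
time_s: 14.28
position: [0.5173, -0.0352, 0.141]
tcp_rot: [-1.272, 1.168, 1.274]
force: [0.6, 0.2, -1.9]
finger_gap: 0.0468
```

>>> jog_arm:
  dp:
    - [0.5, 0, 0]
    - [0.5, 0, 0]
    - [0.4, 0, 0]
    - [0.2, 0, 0]
    - [0.05, 0, 0]
    - [0, 0, 0]
    - [0, 0, 0]
  dr:
    - [0, 0, 0]
    - [0, 0, 0]
    - [0, 0, 0]
    - [0, 0, 0]
    - [0, 0, 0]
    - [0, 0, 0]
    - [0, 0, 0]
  claw: [35, 35, 35, 35, 35, 35, 35]

```text
time_s: 15.15
position: [0.518, -0.037, 0.0598]
tcp_rot: [-1.273, 1.167, 1.271]
force: [0.2, 0.8, -2.0]
finger_gap: 0.0469
```

>>> jog_arm:
  dp:
    - [0.05, 0, 0]
    - [0.03, 0, 0]
    - [0, 0, 0]
  dr:
    - [0, 0, 0]
    - [0, 0, 0]
    - [0, 0, 0]
  claw: [35, 35, 35]

```text
time_s: 15.52
position: [0.5181, -0.0369, 0.0561]
tcp_rot: [-1.273, 1.167, 1.271]
force: [-3.2, 1.2, 17.9]
finger_gap: 0.047
```

>>> jog_arm:
  dp:
    - [0, 0, 0]
    - [0, 0, 0]
    - [0, 0, 0]
    - [0, 0, 0]
    - [-0.4, 0, 0]
    - [-0.6, 0, 0]
    - [-0.9, 0, 0]
  dr:
    - [0, 0, 0]
    - [0, 0, 0]
    - [0, 0, 0]
    - [0, 0, 0]
    - [0, 0, 0]
    - [0, 0, 0]
    - [0, 0, 0]
  claw: [70, 85, 100, 100, 100, 100, 100]

```text
time_s: 16.4
position: [0.5173, -0.0369, 0.1507]
tcp_rot: [-1.271, 1.169, 1.274]
force: [0.4, -0.8, 0.1]
finger_gap: 0.0856
```

```bash
python3 - <<'E'
from h import *
from station import bot
need(bot,(.509,-.325,.12))
E
```

```text
pos [ 0.5173 -0.0369  0.1507] yaw z 94.93 tilt [-0.0018 -0.    ] gap 0.0856 F [ 0.4 -0.8  0.1] t 16.4 q [ 0.13  0.74 -0.21  1.79  0.24  0.64  1.43]
dp units to (0.509, -0.325, 0.12) : [ 0.615  0.659 -5.727]
```

>>> jog_arm:
  dp:
    - [0, 0.1, -0.5]
    - [0, 0.1, -0.9]
    - [0, 0.1, -0.95]
    - [0, 0.1, -0.95]
    - [0, 0.1, -0.95]
    - [0.1, 0.1, -0.9]
    - [0.5, 0.06, -0.58]
    - [0, 0, 0]
  dr:
    - [0, 0, 0]
    - [0, 0, 0]
    - [0, 0, 0]
    - [0, 0, 0]
    - [0, 0, 0]
    - [0, 0, 0]
    - [0, 0, 0]
    - [0, 0, 0]
  claw: [100, 100, 100, 100, 100, 100, 100, 100]

```text
time_s: 17.4
position: [0.508, -0.327, 0.1185]
tcp_rot: [-1.268, 1.17, 1.272]
force: [-0.7, 0.4, -0.2]
finger_gap: 0.0852
```

```bash
python3 - <<'E'
from h import *
from station import bot
c=wcam(bot,"w6");need(bot,(.509,-.325,.015))
t=bot.read_camera("top");cv2.imwrite("pics/t6.png",cv2.resize(t["pixels"][200:320,210:370,::-1],(640,480)))
print(proj(c,(.509,-.325,.041)))
E
```

```text
pos [ 0.5089 -0.3255  0.1196] yaw z 94.85 tilt [-0.0011  0.0007] gap 0.0852 F [1.2 0.1 0.1] t 17.45 q [ 0.65  0.9  -0.28  1.49  0.31  0.8   1.91]
dp units to (0.509, -0.325, 0.015) : [ 2.092 -0.004  0.007]
[315.58739724 250.80508176]
```

View pics/w6.png

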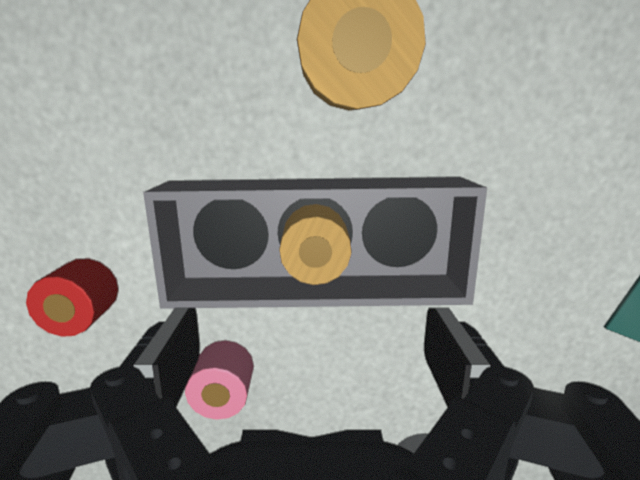

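View pics/t6.png

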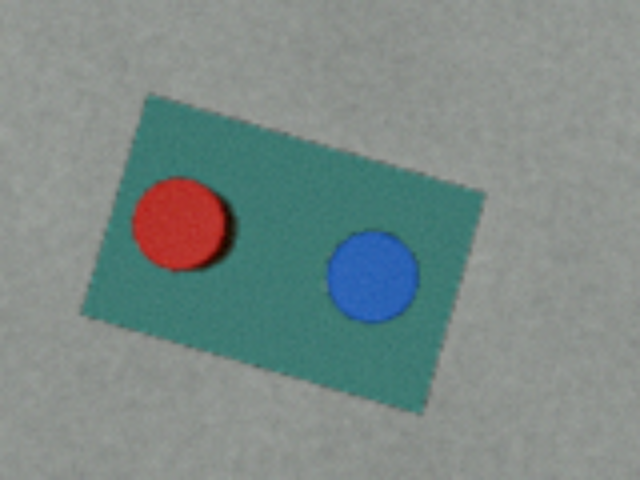

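Both jars stand on the mat (crop (180,224) and (373,277)). The small brass weight at (316,250) is centred between the fingers, in the tray between the two empty marks. Going down for it.

>>> jog_arm:
  dp:
    - [0.5, 0, 0]
    - [0.6, 0, 0]
    - [0.5, 0, 0]
    - [0.3, 0, 0]
    - [0.2, 0, 0]
    - [0.1, 0, 0]
    - [0, 0, 0]
    - [0, 0, 0]
  dr:
    - [0, 0, 0]
    - [0, 0, 0]
    - [0, 0, 0]
    - [0, 0, 0]
    - [0, 0, 0]
    - [0, 0, 0]
    - [0, 0, 0]
    - [0, 0, 0]
  claw: [100, 100, 100, 100, 100, 100, 100, 100]

```text
time_s: 18.5
position: [0.5097, -0.3254, 0.0109]
tcp_rot: [-1.273, 1.167, 1.271]
force: [-0.3, 0.4, 0.7]
finger_gap: 0.0856
```

>>> jog_arm:
  dp:
    - [0, 0, 0]
    - [0, 0, 0]
    - [0, 0, 0]
    - [0, 0, 0]
    - [0, 0, 0]
    - [0, 0, 0]
  dr:
    - [0, 0, 0]
    - [0, 0, 0]
    - [0, 0, 0]
    - [0, 0, 0]
    - [0, 0, 0]
    - [0, 0, 0]
  claw: [35, 35, 35, 35, 35, 35]

```text
time_s: 19.25
position: [0.5095, -0.3252, 0.0107]
tcp_rot: [-1.272, 1.168, 1.272]
force: [-1.4, 2.1, 7.1]
finger_gap: 0.0425
```

>>> jog_arm:
  dp:
    - [-0.1, 0, 0]
    - [-0.3, 0, 0]
    - [-0.6, 0, 0]
    - [-0.8, 0, 0]
    - [-0.8, 0, 0]
    - [-0.6, 0, 0]
    - [0, 0, 0]
  dr:
    - [0, 0, 0]
    - [0, 0, 0]
    - [0, 0, 0]
    - [0, 0, 0]
    - [0, 0, 0]
    - [0, 0, 0]
    - [0, 0, 0]
  claw: [30, 30, 30, 30, 30, 30, 30]

```text
time_s: 20.12
position: [0.5101, -0.3256, 0.1729]
tcp_rot: [-1.275, 1.167, 1.269]
force: [0.4, 0.5, -4.8]
finger_gap: 0.0424
```

```bash
python3 - <<'E'
from h import *
from station import bot
need(bot,(.513,.321,.165));c=wcam(bot,"w7")
s=bot.read_camera("side");cv2.imwrite("pics/s7.png",cv2.resize(s["pixels"][200:440,200:520,::-1],(640,480)))
E
```

```text
pos [ 0.5101 -0.3256  0.1729] yaw z 94.91 tilt [ 0.0032 -0.0019] gap 0.0424 F [ 0.4  0.5 -4.8] t 20.125 q [ 0.66  0.83 -0.31  1.44  0.29  0.91  1.93]
dp units to (0.513, 0.321, 0.165) : [ 0.132 -1.165 12.879]
```

View pics/s7.png

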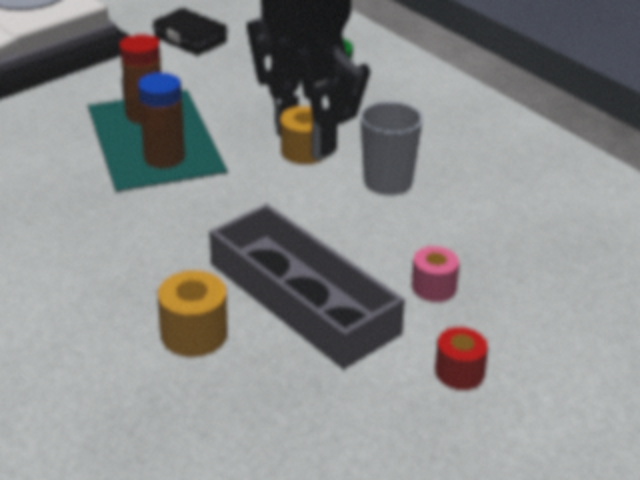

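View pics/w7.png

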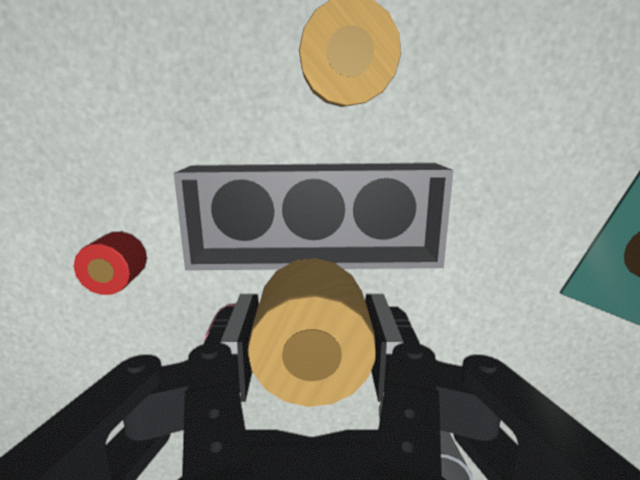

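The weight is held upright (wrist (312,355)), the tray is empty, and both jars still stand on the mat. Carrying it to the pan.

>>> jog_arm:
  dp:
    - [0, 0, 0.4]
    - [0, -0.1, 0.8]
    - [0, -0.1, 0.9]
    - [0, -0.1, 0.95]
    - [0, -0.1, 0.95]
    - [0, -0.1, 0.95]
    - [0, -0.1, 0.95]
    - [0, -0.1, 0.95]
  dr:
    - [0, 0, 0]
    - [0, 0, 0]
    - [0, 0, 0]
    - [0, 0, 0]
    - [0, 0, 0]
    - [0, 0, 0]
    - [0, 0, 0]
    - [0, 0, 0]
  claw: [30, 30, 30, 30, 30, 30, 30, 30]

```text
time_s: 21.22
position: [0.5144, 0.0205, 0.1694]
tcp_rot: [-1.272, 1.169, 1.273]
force: [2.4, 0.5, -4.8]
finger_gap: 0.0423
```

>>> jog_arm:
  dp:
    - [0, -0.1, 0.95]
    - [0, -0.1, 0.95]
    - [0, -0.1, 0.95]
    - [0, -0.1, 0.9]
    - [0, 0, 0.6]
    - [0, 0, 0]
    - [0, 0, 0]
  dr:
    - [0, 0, 0]
    - [0, 0, 0]
    - [0, 0, 0]
    - [0, 0, 0]
    - [0, 0, 0]
    - [0, 0, 0]
    - [0, 0, 0]
  claw: [30, 30, 30, 30, 30, 30, 30]

```text
time_s: 22.1
position: [0.516, 0.2365, 0.1695]
tcp_rot: [-1.272, 1.169, 1.272]
force: [0.6, 0.1, -4.4]
finger_gap: 0.0427
```

```bash
python3 - <<'E'
from h import *
from station import bot
need(bot,(.513,.321,.12));c=wcam(bot,"w8");print(proj(c,(.513,.321,.086)))
s=bot.read_camera("side");print(proj(s,(.513,.321,.086)));cv2.imwrite("pics/s8.png",cv2.resize(s["pixels"][120:320,120:320,::-1],(600,600)))
E
```

```text
pos [0.516  0.2365 0.1695] yaw z 94.9 tilt [-0.0012 -0.0013] gap 0.0427 F [ 0.6  0.1 -4.4] t 22.1 q [-0.4   0.78 -0.18  1.59  0.17  0.79  1.01]
dp units to (0.513, 0.321, 0.12) : [ 0.988 -0.085  1.69 ]
[449.5072806  252.00865714]
[212.98949556 194.08171181]
```

View pics/s8.png

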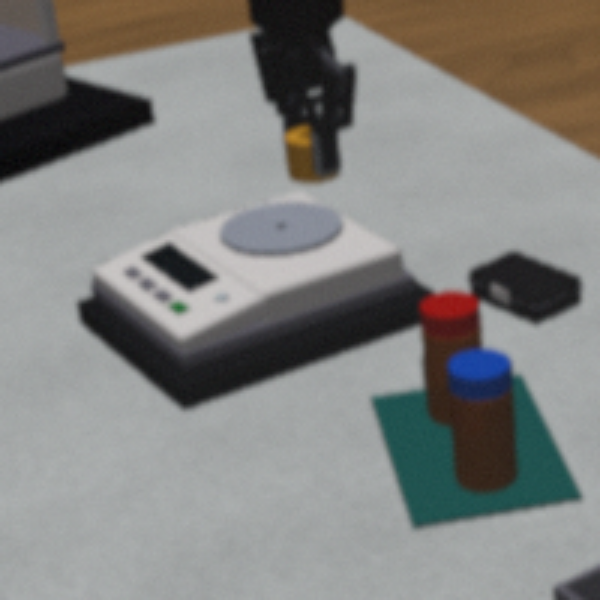

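View pics/w8.png

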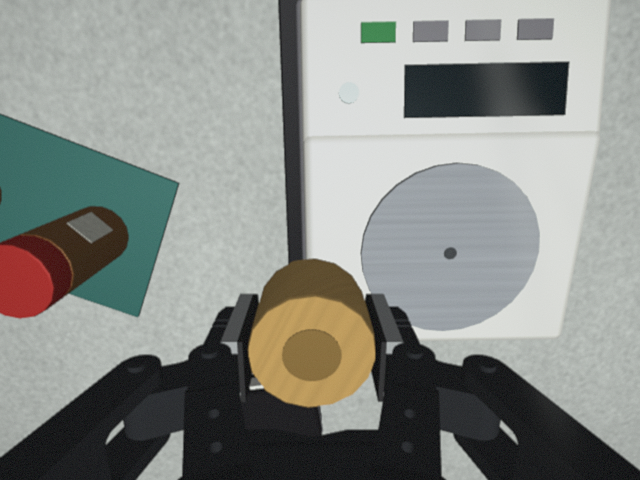

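The pan's centre dot appears at side crop (281,226) and wrist (450,253), both within about 1.5 px of the prediction. Its measured 110 mm diameter also confirms this balance.

>>> jog_arm:
  dp:
    - [0, -0.03, 0.6]
    - [0, -0.03, 0.7]
    - [0, -0.03, 0.39]
    - [0.5, 0, 0]
    - [0.5, 0, 0]
    - [0.4, 0, 0]
    - [0, 0, 0]
    - [0, 0, 0]
  dr:
    - [0, 0, 0]
    - [0, 0, 0]
    - [0, 0, 0]
    - [0, 0, 0]
    - [0, 0, 0]
    - [0, 0, 0]
    - [0, 0, 0]
    - [0, 0, 0]
  claw: [30, 30, 30, 30, 30, 30, 30, 30]

```text
time_s: 23.2
position: [0.5139, 0.3218, 0.1011]
tcp_rot: [-1.272, 1.167, 1.271]
force: [-0.1, -0.5, -3.6]
finger_gap: 0.043
```

```bash
python3 - <<'E'
from h import *
from station import bot
need(bot,(.513,.321,.0925))
s=bot.read_camera("side");cv2.imwrite("pics/s9.png",cv2.resize(s["pixels"][140:240,160:280,::-1],(720,600),interpolation=cv2.INTER_CUBIC))
E
```

```text
pos [0.5139 0.3218 0.1011] yaw z 94.89 tilt [0.0007 0.0003] gap 0.043 F [-0.1 -0.5 -3.6] t 23.2 q [-0.54  0.92 -0.15  1.5   0.17  0.73  0.89]
dp units to (0.513, 0.321, 0.0925) : [ 0.172  0.02  -0.015]
```

View pics/s9.png

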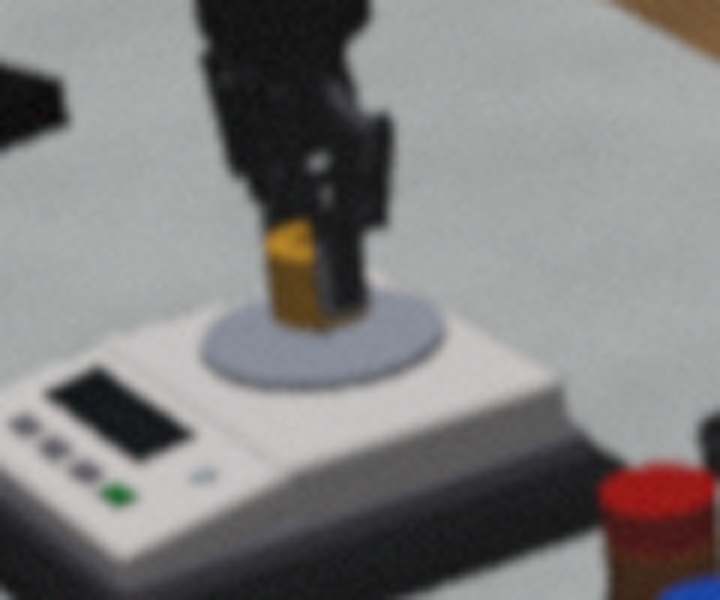

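The weight hangs just above the pan's middle, with its base at (318,325). Lowering gently.

>>> jog_arm:
  dp:
    - [0.1, 0.01, -0.01]
    - [0.06, 0, 0]
    - [0.02, 0, 0]
    - [0, 0, 0]
  dr:
    - [0, 0, 0]
    - [0, 0, 0]
    - [0, 0, 0]
    - [0, 0, 0]
  claw: [30, 30, 30, 30]

```text
time_s: 23.75
position: [0.513, 0.3214, 0.0918]
tcp_rot: [-1.272, 1.167, 1.272]
force: [-3.2, -2.8, 6.4]
finger_gap: 0.042
```

>>> jog_arm:
  dp:
    - [0, 0, 0]
    - [0, 0, 0]
    - [0, 0, 0]
    - [0, 0, 0]
    - [-0.4, 0, 0]
    - [-0.7, 0, 0]
    - [-0.5, 0, 0]
    - [0, 0, 0]
  dr:
    - [0, 0, 0]
    - [0, 0, 0]
    - [0, 0, 0]
    - [0, 0, 0]
    - [0, 0, 0]
    - [0, 0, 0]
    - [0, 0, 0]
    - [0, 0, 0]
  claw: [60, 80, 100, 100, 100, 100, 100, 100]

```text
time_s: 24.75
position: [0.5136, 0.3219, 0.1729]
tcp_rot: [-1.272, 1.165, 1.271]
force: [0.4, -0.9, 0.2]
finger_gap: 0.0854
```

```bash
python3 - <<'E'
from h import *
from station import bot
c=wcam(bot,"w10");need(bot,(.518,-.037,.172))
print(proj(c,(.513,.321,.122)))
E
```

```text
pos [0.5131 0.3215 0.1717] yaw z 94.91 tilt [0.0007 0.0004] gap 0.0853 F [ 0.3 -0.5 -1.1] t 24.8 q [-0.54  0.83 -0.16  1.44  0.15  0.89  0.91]
dp units to (0.518, -0.037, 0.172) : [-0.01   0.518 -7.153]
[310.9128078  263.70891274]
```

View pics/w10.png

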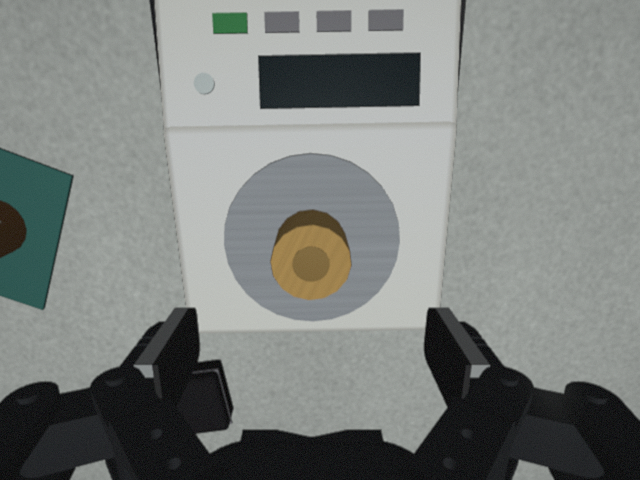

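The weight stands at (311,263), where the pan centre projects to (311,264), so it is in the middle. Fetching the blue jar.

>>> jog_arm:
  dp:
    - [0, 0, -0.5]
    - [0, 0.1, -0.9]
    - [0, 0.1, -0.95]
    - [0, 0.1, -0.95]
    - [0, 0.1, -0.95]
    - [0, 0.1, -0.95]
    - [0, 0.02, -0.95]
    - [0, 0, -0.8]
  dr:
    - [0, 0, 0]
    - [0, 0, 0]
    - [0, 0, 0]
    - [0, 0, 0]
    - [0, 0, 0]
    - [0, 0, 0]
    - [0, 0, 0]
    - [0, 0, 0]
  claw: [100, 100, 100, 100, 100, 100, 100, 100]

```text
time_s: 25.8
position: [0.5165, -0.0289, 0.1706]
tcp_rot: [-1.271, 1.169, 1.273]
force: [-0.1, 1.2, -1.1]
finger_gap: 0.0854
```

>>> jog_arm:
  dp:
    - [0, 0, -0.2]
    - [0, 0, 0]
    - [0, 0, 0]
  dr:
    - [0, 0, 0]
    - [0, 0, 0]
    - [0, 0, 0]
  claw: [100, 100, 100]

```text
time_s: 26.18
position: [0.5177, -0.0355, 0.1711]
tcp_rot: [-1.273, 1.166, 1.274]
force: [-0.0, 0.9, 0.2]
finger_gap: 0.0854
```

```bash
python3 - <<'E'
from h import *
from station import bot
c=wcam(bot,"w11");need(bot,(.518,-.037,.0563))
print(proj(c,(.518,-.037,.104)))
E
```

```text
pos [ 0.5178 -0.0356  0.1712] yaw z 95.02 tilt [-0.0002  0.0004] gap 0.0853 F [-0.4  0.6 -0.7] t 26.225 q [ 0.14  0.71 -0.24  1.76  0.24  0.69  1.43]
dp units to (0.518, -0.037, 0.0563) : [ 2.298e+00 -2.000e-03 -3.000e-02]
[309.73817041 254.85631065]
```

View pics/w11.png

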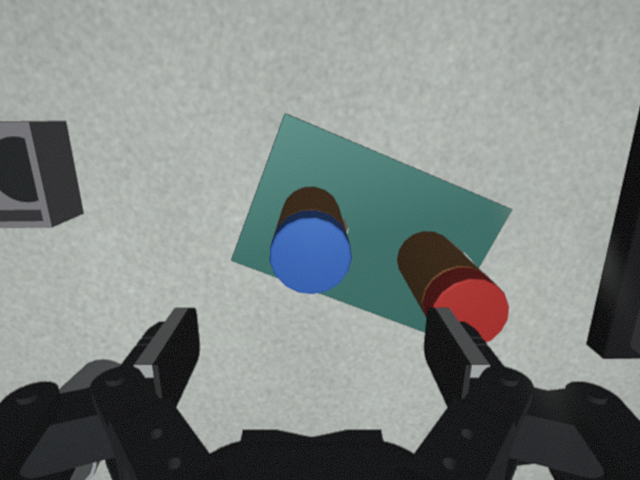

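The blue lid is at (311,252), as predicted, and both jars are upright.

>>> jog_arm:
  dp:
    - [0.5, 0, -0.03]
    - [0.7, 0, 0]
    - [0.6, 0, 0]
    - [0.35, 0, 0]
    - [0.1, 0, 0]
    - [0.04, 0, 0]
    - [0, 0, 0]
    - [0, 0, 0]
  dr:
    - [0, 0, 0]
    - [0, 0, 0]
    - [0, 0, 0]
    - [0, 0, 0]
    - [0, 0, 0]
    - [0, 0, 0]
    - [0, 0, 0]
    - [0, 0, 0]
  claw: [100, 100, 100, 100, 100, 100, 100, 100]

```text
time_s: 27.22
position: [0.5181, -0.0385, 0.0573]
tcp_rot: [-1.273, 1.167, 1.272]
force: [-0.2, 1.0, 0.4]
finger_gap: 0.0858
```

>>> jog_arm:
  dp:
    - [0, 0, 0]
    - [0, 0, 0]
    - [0, 0, 0]
    - [0, 0, 0]
    - [0, 0, 0]
    - [0, 0, 0]
  dr:
    - [0, 0, 0]
    - [0, 0, 0]
    - [0, 0, 0]
    - [0, 0, 0]
    - [0, 0, 0]
    - [0, 0, 0]
  claw: [40, 40, 40, 40, 40, 40]

```text
time_s: 27.98
position: [0.518, -0.0383, 0.057]
tcp_rot: [-1.272, 1.167, 1.272]
force: [-1.2, 1.8, 4.6]
finger_gap: 0.047
```

>>> jog_arm:
  dp:
    - [-0.1, 0, 0]
    - [-0.3, 0, 0]
    - [-0.5, 0, 0]
    - [-0.6, 0, 0]
    - [-0.2, 0, 0]
    - [0, 0, 0]
  dr:
    - [0, 0, 0]
    - [0, 0, 0]
    - [0, 0, 0]
    - [0, 0, 0]
    - [0, 0, 0]
    - [0, 0, 0]
  claw: [35, 35, 35, 35, 35, 35]

```text
time_s: 28.72
position: [0.518, -0.0385, 0.1421]
tcp_rot: [-1.273, 1.167, 1.271]
force: [-0.9, 0.2, -2.5]
finger_gap: 0.0468
```

```bash
python3 - <<'E'
from h import *
from station import bot
need(bot,(.5112,-.3828,.14))
E
```

```text
pos [ 0.518  -0.0385  0.1421] yaw z 94.91 tilt [ 0.0007 -0.0002] gap 0.0468 F [-0.9  0.2 -2.5] t 28.725 q [ 0.13  0.76 -0.22  1.79  0.27  0.62  1.41]
dp units to (0.5112, -0.3828, 0.14) : [ 0.043  0.725 -6.848]
```

>>> jog_arm:
  dp:
    - [0, 0, -0.4]
    - [0, 0.1, -0.9]
    - [0, 0.1, -0.95]
    - [0, 0.1, -0.95]
    - [0, 0.1, -0.95]
    - [0, 0.1, -0.95]
    - [0, 0.1, -0.95]
    - [0, 0.12, -0.8]
  dr:
    - [0, 0, 0]
    - [0, 0, 0]
    - [0, 0, 0]
    - [0, 0, 0]
    - [0, 0, 0]
    - [0, 0, 0]
    - [0, 0, 0]
    - [0, 0, 0]
  claw: [35, 35, 35, 35, 35, 35, 35, 35]

```text
time_s: 29.72
position: [0.5106, -0.3844, 0.1403]
tcp_rot: [-1.27, 1.168, 1.273]
force: [0.6, 0.4, -2.2]
finger_gap: 0.0468
```

>>> jog_arm:
  dp:
    - [0, 0, 0]
    - [0, 0, 0]
  dr:
    - [0, 0, 0]
    - [0, 0, 0]
  claw: [35, 35]

```text
time_s: 29.98
position: [0.5113, -0.3819, 0.1407]
tcp_rot: [-1.271, 1.167, 1.274]
force: [-0.3, 0.5, -2.3]
finger_gap: 0.0473
```

```bash
python3 - <<'E'
from h import *
from station import bot
need(bot,(.5112,-.3828,.0575))
wcam(bot,"w12")
s=bot.read_camera("side");cv2.imwrite("pics/s12.png",cv2.resize(s["pixels"][230:410,280:480,::-1],(640,576)))
E
```

```text
pos [ 0.5113 -0.3819  0.1407] yaw z 94.95 tilt [-0.0012  0.0013] gap 0.0473 F [-0.3  0.5 -2.3] t 29.975 q [ 0.73  0.92 -0.32  1.33  0.32  0.94  2.  ]
dp units to (0.5112, -0.3828, 0.0575) : [ 1.664e+00  1.000e-03 -1.900e-02]
```

View pics/s12.png

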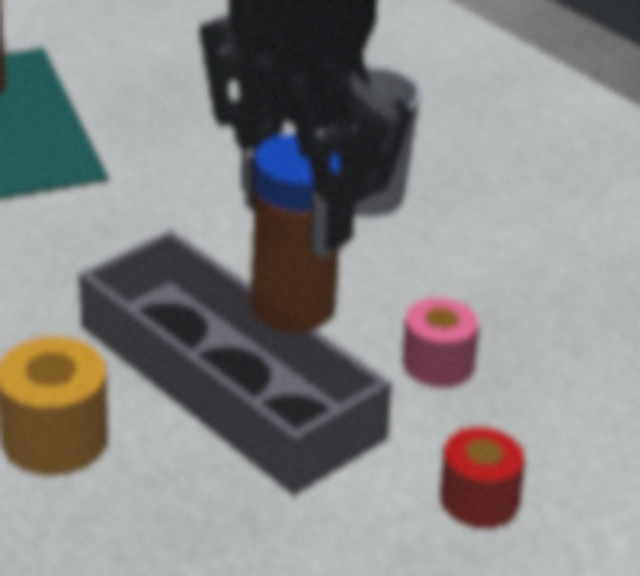

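View pics/w12.png

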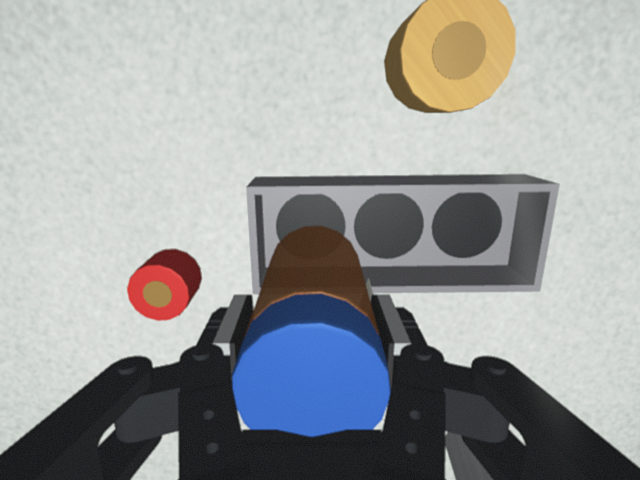

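The blue jar hangs upright above its mark (wrist mark at (311,226)). Lowering slowly.

>>> jog_arm:
  dp:
    - [0.4, 0, -0.02]
    - [0.5, 0, 0]
    - [0.4, 0, 0]
    - [0.2, 0, 0]
    - [0.08, 0, 0]
    - [0, 0, 0]
    - [0, 0, 0]
  dr:
    - [0, 0, 0]
    - [0, 0, 0]
    - [0, 0, 0]
    - [0, 0, 0]
    - [0, 0, 0]
    - [0, 0, 0]
    - [0, 0, 0]
  claw: [35, 35, 35, 35, 35, 35, 35]

```text
time_s: 30.95
position: [0.5118, -0.3839, 0.0635]
tcp_rot: [-1.273, 1.167, 1.271]
force: [-0.8, -0.6, -2.4]
finger_gap: 0.0468
```

>>> jog_arm:
  dp:
    - [0.04, 0, 0]
    - [0.02, 0, 0]
    - [0, 0, 0]
  dr:
    - [0, 0, 0]
    - [0, 0, 0]
    - [0, 0, 0]
  claw: [35, 35, 35]

```text
time_s: 31.32
position: [0.5114, -0.3837, 0.0598]
tcp_rot: [-1.272, 1.168, 1.272]
force: [-0.8, -0.8, -1.6]
finger_gap: 0.0464
```

>>> jog_arm:
  dp:
    - [0.04, 0, 0]
    - [0.02, 0, 0]
    - [0, 0, 0]
  dr:
    - [0, 0, 0]
    - [0, 0, 0]
    - [0, 0, 0]
  claw: [35, 35, 35]

```text
time_s: 31.7
position: [0.512, -0.3837, 0.058]
tcp_rot: [-1.273, 1.167, 1.271]
force: [-3.8, 4.1, 16.4]
finger_gap: 0.0468
```

Contact at the floor height. Releasing.

>>> jog_arm:
  dp:
    - [0, 0, 0]
    - [0, 0, 0]
    - [0, 0, 0]
    - [0, 0, 0]
    - [-0.4, 0, 0]
    - [-0.6, 0, 0]
    - [-0.9, 0, 0]
    - [-0.2, 0, 0.3]
  dr:
    - [0, 0, 0]
    - [0, 0, 0]
    - [0, 0, 0]
    - [0, 0, 0]
    - [0, 0, 0]
    - [0, 0, 0]
    - [0, 0, 0]
    - [0, 0, 0]
  claw: [70, 85, 100, 100, 100, 100, 100, 100]

```text
time_s: 32.7
position: [0.5109, -0.3697, 0.1656]
tcp_rot: [-1.275, 1.168, 1.267]
force: [-0.1, 1.3, -0.2]
finger_gap: 0.0854
```

```bash
python3 - <<'E'
from h import *
from station import bot
c=wcam(bot,"w13");need(bot,(.548,.0625,.16))
E
```

```text
pos [ 0.5112 -0.3669  0.1654] yaw z 94.98 tilt [ 0.0035 -0.0011] gap 0.0852 F [-0.7  2.5  1.9] t 32.75 q [ 0.72  0.88 -0.33  1.35  0.31  0.96  1.98]
dp units to (0.548, 0.0625, 0.16) : [ 0.1   -1.478  8.491]
```

View pics/w13.png

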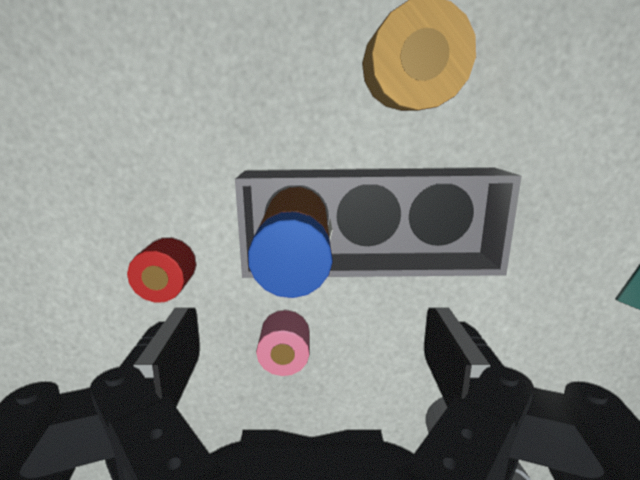

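The blue jar stands in its place again, upright (lid (290,254), left mark covered). Now the red jar.

>>> jog_arm:
  dp:
    - [0, -0.1, 0.7]
    - [0, -0.2, 0.95]
    - [0, -0.2, 0.95]
    - [0, -0.2, 0.95]
    - [0, -0.2, 0.95]
    - [0, -0.2, 0.95]
    - [0, -0.2, 0.95]
    - [0, -0.14, 0.95]
  dr:
    - [0, 0, 0]
    - [0, 0, 0]
    - [0, 0, 0]
    - [0, 0, 0]
    - [0, 0, 0]
    - [0, 0, 0]
    - [0, 0, 0]
    - [0, 0, 0]
  claw: [100, 100, 100, 100, 100, 100, 100, 100]

```text
time_s: 33.75
position: [0.5502, 0.0053, 0.1616]
tcp_rot: [-1.272, 1.168, 1.273]
force: [0.7, -0.6, -0.3]
finger_gap: 0.0855
```

>>> jog_arm:
  dp:
    - [0, 0, 0.8]
    - [0, 0, 0.3]
    - [0, 0, 0]
    - [0, 0, 0]
  dr:
    - [0, 0, 0]
    - [0, 0, 0]
    - [0, 0, 0]
    - [0, 0, 0]
  claw: [100, 100, 100, 100]

```text
time_s: 34.25
position: [0.5458, 0.0568, 0.1617]
tcp_rot: [-1.272, 1.169, 1.271]
force: [0.5, 0.2, -0.5]
finger_gap: 0.0856
```

```bash
python3 - <<'E'
from h import *
from station import bot
c=wcam(bot,"w14");need(bot,(.548,.0625,.0568));print(proj(c,(.548,.0625,.104)))
E
```

```text
pos [0.5458 0.0568 0.1617] yaw z 94.82 tilt [-0.0002 -0.0007] gap 0.0857 F [ 0.2  0.  -0.6] t 34.3 q [-0.04  0.76 -0.23  1.67  0.24  0.74  1.27]
dp units to (0.548, 0.0625, 0.0568) : [ 2.099 -0.054  0.111]
[322.49817481 265.07684753]
```

View pics/w14.png

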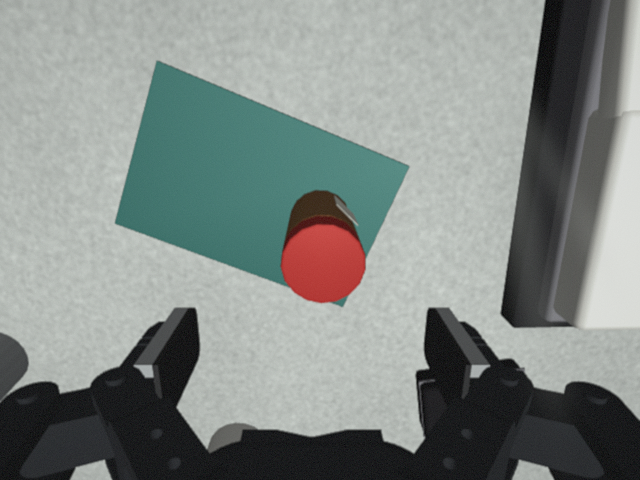

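The red lid is at (323,261), as predicted. I'll correct by 5.5 mm along the jaws while going down.

>>> jog_arm:
  dp:
    - [0.3, -0.05, 0.11]
    - [0.6, 0, 0]
    - [0.6, 0, 0]
    - [0.4, 0, 0]
    - [0.15, 0, 0]
    - [0.04, 0, 0]
    - [0, 0, 0]
    - [0, 0, 0]
  dr:
    - [0, 0, 0]
    - [0, 0, 0]
    - [0, 0, 0]
    - [0, 0, 0]
    - [0, 0, 0]
    - [0, 0, 0]
    - [0, 0, 0]
    - [0, 0, 0]
  claw: [100, 100, 100, 100, 100, 100, 100, 100]

```text
time_s: 35.3
position: [0.548, 0.064, 0.0578]
tcp_rot: [-1.272, 1.167, 1.271]
force: [0.7, 0.6, -0.1]
finger_gap: 0.0859
```

>>> jog_arm:
  dp:
    - [0, 0, 0]
    - [0, 0, 0]
    - [0, 0, 0]
    - [0, 0, 0]
    - [0, 0, 0]
    - [0, 0, 0]
  dr:
    - [0, 0, 0]
    - [0, 0, 0]
    - [0, 0, 0]
    - [0, 0, 0]
    - [0, 0, 0]
    - [0, 0, 0]
  claw: [40, 40, 40, 40, 40, 40]

```text
time_s: 36.05
position: [0.5479, 0.064, 0.0577]
tcp_rot: [-1.272, 1.167, 1.272]
force: [-1.0, -0.9, 6.4]
finger_gap: 0.0472
```

>>> jog_arm:
  dp:
    - [-0.1, 0, 0]
    - [-0.3, 0, 0]
    - [-0.5, 0, 0]
    - [-0.6, 0, 0]
    - [-0.2, 0, 0]
    - [0, 0, 0]
  dr:
    - [0, 0, 0]
    - [0, 0, 0]
    - [0, 0, 0]
    - [0, 0, 0]
    - [0, 0, 0]
    - [0, 0, 0]
  claw: [35, 35, 35, 35, 35, 35]

```text
time_s: 36.8
position: [0.5478, 0.064, 0.1427]
tcp_rot: [-1.272, 1.167, 1.272]
force: [-0.9, 1.0, -1.9]
finger_gap: 0.0473
```

```bash
python3 - <<'E'
from h import *
from station import bot
need(bot,(.5029,-.2675,.14))
E
```

```text
pos [0.5478 0.064  0.1427] yaw z 94.91 tilt [ 0.0007 -0.    ] gap 0.0473 F [-0.9  1.  -1.9] t 36.8 q [-0.06  0.8  -0.22  1.68  0.25  0.7   1.25]
dp units to (0.5029, -0.2675, 0.14) : [ 0.053  1.463 -6.528]
```

>>> jog_arm:
  dp:
    - [0, 0.1, -0.4]
    - [0, 0.2, -0.8]
    - [0, 0.2, -0.95]
    - [0, 0.2, -0.95]
    - [0, 0.2, -0.95]
    - [0, 0.2, -0.95]
    - [0, 0.2, -0.9]
    - [0, 0.16, -0.63]
  dr:
    - [0, 0, 0]
    - [0, 0, 0]
    - [0, 0, 0]
    - [0, 0, 0]
    - [0, 0, 0]
    - [0, 0, 0]
    - [0, 0, 0]
    - [0, 0, 0]
  claw: [35, 35, 35, 35, 35, 35, 35, 35]

```text
time_s: 37.8
position: [0.5019, -0.2695, 0.1411]
tcp_rot: [-1.27, 1.169, 1.272]
force: [1.0, 1.0, -1.3]
finger_gap: 0.047
```

>>> jog_arm:
  dp:
    - [0, 0, 0]
    - [0, 0, 0]
    - [0, 0, 0]
  dr:
    - [0, 0, 0]
    - [0, 0, 0]
    - [0, 0, 0]
  claw: [35, 35, 35]

```text
time_s: 38.17
position: [0.5032, -0.2664, 0.1421]
tcp_rot: [-1.273, 1.166, 1.274]
force: [-0.2, -0.2, -2.0]
finger_gap: 0.0469
```

```bash
python3 - <<'E'
from h import *
from station import bot
need(bot,(.5029,-.2675,.0585))
wcam(bot,"w15")
E
```

```text
pos [ 0.5032 -0.2664  0.1421] yaw z 95.01 tilt [-0.0004  0.0005] gap 0.0469 F [-0.2 -0.2 -2. ] t 38.175 q [ 0.59  0.83 -0.31  1.61  0.34  0.76  1.78]
dp units to (0.5029, -0.2675, 0.0585) : [ 1.671  0.008 -0.021]
```

View pics/w15.png

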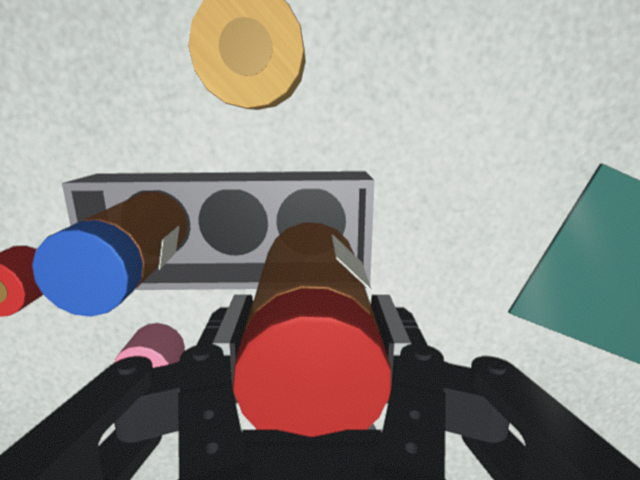

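The red jar hangs in line with its mark at (311,220), and the blue jar is upright in its place. Lowering.

>>> jog_arm:
  dp:
    - [0.4, 0, -0.02]
    - [0.5, 0, 0]
    - [0.4, 0, 0]
    - [0.2, 0, 0]
    - [0.1, 0, 0]
    - [0.03, 0, 0]
    - [0, 0, 0]
  dr:
    - [0, 0, 0]
    - [0, 0, 0]
    - [0, 0, 0]
    - [0, 0, 0]
    - [0, 0, 0]
    - [0, 0, 0]
    - [0, 0, 0]
  claw: [35, 35, 35, 35, 35, 35, 35]

```text
time_s: 39.1
position: [0.5033, -0.2686, 0.0612]
tcp_rot: [-1.273, 1.167, 1.272]
force: [-0.0, 0.2, -2.4]
finger_gap: 0.0471
```

>>> jog_arm:
  dp:
    - [0.03, 0, 0]
    - [0.02, 0, 0]
    - [0, 0, 0]
  dr:
    - [0, 0, 0]
    - [0, 0, 0]
    - [0, 0, 0]
  claw: [35, 35, 35]

```text
time_s: 39.48
position: [0.5032, -0.2686, 0.0587]
tcp_rot: [-1.273, 1.167, 1.272]
force: [-0.6, -0.3, 4.1]
finger_gap: 0.047
```

>>> jog_arm:
  dp:
    - [0.01, 0, 0]
    - [0, 0, 0]
    - [0, 0, 0]
    - [0, 0, 0]
    - [0, 0, 0]
    - [-0.4, 0, 0]
    - [-0.6, 0, 0]
    - [-0.9, 0, 0]
  dr:
    - [0, 0, 0]
    - [0, 0, 0]
    - [0, 0, 0]
    - [0, 0, 0]
    - [0, 0, 0]
    - [0, 0, 0]
    - [0, 0, 0]
    - [0, 0, 0]
  claw: [35, 70, 85, 100, 100, 100, 100, 100]

```text
time_s: 40.48
position: [0.5026, -0.2683, 0.1532]
tcp_rot: [-1.271, 1.168, 1.274]
force: [0.5, -0.2, 1.1]
finger_gap: 0.0856
```

>>> jog_arm:
  dp:
    - [-0.7, 0, 0]
    - [-0.5, 0.5, 0.5]
    - [0, 0.5, 0.9]
    - [0, 0.5, 0.9]
    - [0, 0, 0.9]
    - [0, 0, 0.5]
    - [0, 0, 0]
    - [0, 0, 0]
  dr:
    - [0, 0, 0]
    - [0, 0, 0]
    - [0, 0, 0]
    - [0, 0, 0]
    - [0, 0, 0]
    - [0, 0, 0]
    - [0, 0, 0]
    - [0, 0, 0]
  claw: [100, 100, 100, 100, 100, 100, 100, 100]

```text
time_s: 41.48
position: [0.4126, -0.0912, 0.2128]
tcp_rot: [-1.272, 1.168, 1.272]
force: [-0.6, 0.7, -0.5]
finger_gap: 0.0854
```

```bash
python3 - <<'E'
from h import *
from station import bot
cur(bot)
c=bot.read_camera("top");cv2.imwrite("pics/t16.png",c["pixels"][:,:,::-1])
s=bot.read_camera("side");cv2.imwrite("pics/s16.png",s["pixels"][:,:,::-1])
im=c["pixels"].astype(int);r,g,b=im[...,0],im[...,1],im[...,2]
def cen(m,box):
    u0,v0,u1,v1=box;mm=np.zeros(m.shape,np.uint8);mm[v0:v1,u0:u1]=m[v0:v1,u0:u1]
    cs=max(cv2.findContours(mm,0,1)[0],key=cv2.contourArea)
    return cv2.fitEllipse(cs)[0]
print("red",ray(c,cen((r>120)&(g<60)&(b<60),(395,255,430,295)),.105))
print("blue",ray(c,cen((b>110)&(r<60),(450,255,490,295)),.105))
print("weight",ray(c,cen((r>110)&(b<90)&(r-b>50),(90,235,180,310)),.122))
E
```

```text
pos [ 0.4126 -0.0912  0.2128] yaw z 94.89 tilt [ 0.     -0.0004] gap 0.0854 F [-0.6  0.7 -0.5] t 41.475 q [ 0.34  0.54 -0.32  2.03  0.28  0.62  1.49]
red [ 0.50446234 -0.26872996  0.105     ]
blue [ 0.51413641 -0.38087826  0.105     ]
weight [0.51396677 0.3218388  0.122     ]
```

View pics/t16.png

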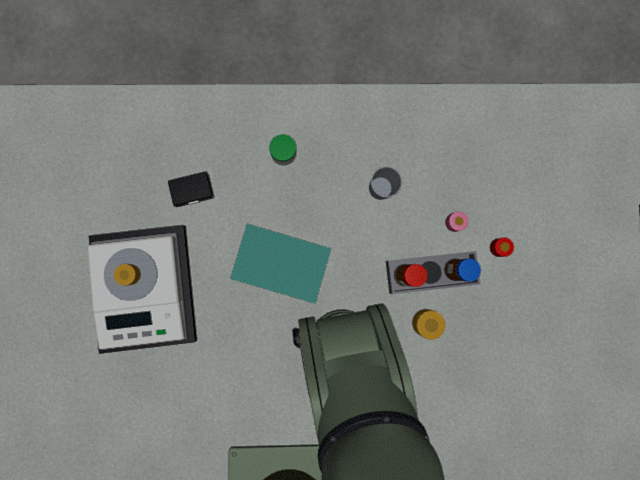

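View pics/s16.png

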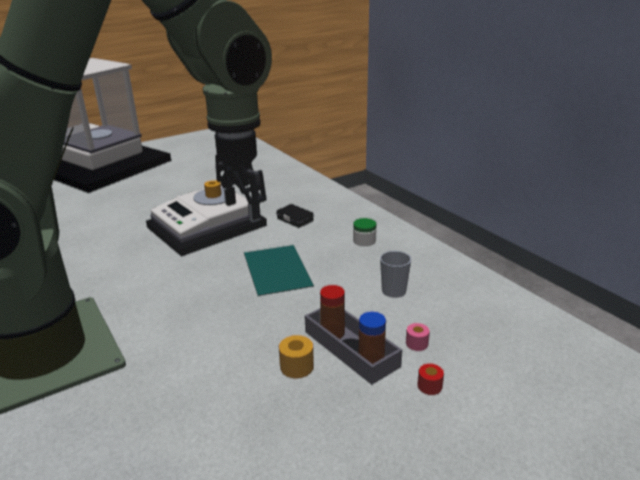

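Everything is in place: the weight is on the pan at (125,274), the red and blue lids are at (414,275) and (469,270), and the bystanders have not moved. The arm is clear, so I'm handing in.

```bash
python3 - <<'E'
from station import bot
print(bot.job_done())
E
```

```text
the job is handed in; nothing more can be done
None
```

The balance check is done and handed in at about 41.5 s, well under the 136 s limit. I stood the red and then the blue jar on the green mat and set the small brass weight on the pan of the reachable balance. Then I put blue and red back in their own tray places.

**Last checks:**
- **Weight:** the top camera puts it within about 1 mm of the pan centre.
- **Jars:** both stand upright, within about 2.5 mm of where they started.
- **Bystanders:** the cup, case, pot and look-alike weights looked unmoved by eye in the before and after pictures.
- **Forces:** the wrist force readings never passed about 18 N, and the gripper was open and clear of everything at hand-in.

No check failed. The only disagreement was over where the jars stood at the start. The top and wrist cameras differed by about 2 mm, within the stated calibration. The side camera differed from the top one by 3 to 4 px, roughly 4 to 6 mm. I worked from the top and wrist values, and both grasps and placings came out right.

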